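# Charge the gas sample cylinder with the hand pump

## Task

Charge the sample cylinder at the pump station; nothing has to be gripped or lifted. Push the lever of the vent valve a quarter turn to its stop, so that it stands across the vent port and the vent is shut, then press the palm button of the hand pump right down and let it come right up again, stroke after stroke, until the pressure indicator's pin has popped fully out. Leave the lever shut and the button up, do not touch the pin, and leave the loose things round the station where they lie.

Things in the scene. Friction and masses are not known exactly. Their poses are not given: they have to be found in the camera images.
- station: pump station fixed to the worktop: grey base plate 170 (x) x 262 (y) x 10 mm. Origin on the worktop under the indicator pin; +x to its back, +y to its left, z up. In a row along y, joined by steel tube: hand pump at y = -90 mm, indicator (slim steel housing, 32 mm dia., 72 mm high) at y = 0, vent valve at y = +85 mm. Behind, at x = 64 mm, lies the steel cylinder, top 68 mm high
- plunger (a joint): travel of the pump's palm button, m: 0 up, 0.021 down on its hard stop. It takes 4 N at the top to about 12 N at the bottom; its spring raises it within 0.3 s. Only strokes that go down to 0.019 and come back to 0.003 count. With the vent open pumping does nothing. 4 to 6 full strokes are needed (some pressure may be left in the cylinder); more do no harm
- plunger_top (a point): centre of the top of the palm button, a black mushroom 43 mm across on an upright aluminium barrel 47 mm in diameter with a dark knurled nut; at station (0, -90 mm), 129 mm above the worktop when up, 108 mm when down; z up, moves with the button. Highest thing on the station
- pin (a joint): rise of the indicator pin, m: 0 at the start, about 0.016 fully out. It stays in through the first full strokes, then comes out to about 4 mm, to about 10 mm with the last stroke but one, and fully with the last; it keeps its height between strokes
- pin_tip (a point): tip of the indicator pin, a plain steel pin 8 mm in diameter that stands 2 mm out of the black ring of its housing at the start (74 mm above the worktop) and 17 to 18 mm when fully out; at station (0, 0)
- vent_lever (a joint): angle of the vent lever, rad: 0 = open, lever points to the station's front (-x), in line with the vent port; pi/2 = shut, at its stop, lever points to the station's left (+y), across the port. Turns clockwise seen from above. Starts between 0 and 0.25, stays where it is left, needs about 2 N at the grip
- lever_grip (a point): middle of the lever's black sleeve, 55 mm from its axis, 91.5 mm above the worktop; the sleeve is 52 mm long (25 to 77 mm from the axis), 15 mm wide, 13 mm high (85 to 98 mm above the worktop) with free space under it; the point's -x points outward along the lever, turning with it
- headspace_vial: a bystander: loose glass vial, 22 mm in diameter, 62 mm high, standing in front of the station; origin at its foot
- spanner_a: a bystander: loose open-ended spanner, 150 mm long, 6 mm thick, lying at the left in front of the station; origin at its middle, underside
- sorbent_tube_1: a bystander: loose steel tube with brass caps, 90 mm long, 13 mm thick, lying at the right in front of the station; origin at its middle, underside
- leak_detector: a bystander: loose yellow hand-held gas sniffer, 216 mm long, 26 mm high, lying to the right of the station; origin at its middle, underside
- septa_pot: a bystander: loose white pot, 41 mm across, 42 mm high, standing behind the station; origin at its foot
- vent_axis (a point): top of the vent valve on the lever's upright axis, station (0, +85 mm), 68 mm above the worktop: square steel body 36 mm wide up to here, above it a round stem 22 mm across up to 84 mm that carries the lever. The vent port, with a brass muffler, sticks out 48 mm to the front (-x) of this axis, 42 mm high

How it is judged:
By the outcome, as a careful person would: the job done as asked, in the order asked, and still so for the second after the job is handed in, with the robot touching nothing.
It also fails if it takes over 54 s, if anything falls off the work surface, if the arm or the gripper's body presses on something with over 40 N, if the wrist force passes 120 N, or if a joint passes its speed limit or range.

## Robot

A 6-joint arm with a two-finger parallel gripper is mounted at the origin on a cart in front of the work surface, level with it; the furniture and walls round the work are solid. World frame = base frame: x ahead of the robot, y to its left, z up, the work surface at z = 0. Lengths are in m, angles in rad, forces in N, time in s.
With the tool pointing down it reaches from about 0.3 to 0.875 m from the base axis. Payload 6.4 kg.
Tool frame: the origin (TCP) lies between the finger pads; the fingertips stand 25 mm ahead of it and the grasp point (between the pads) lies 6 mm ahead of it; y points along the fingers, x is the direction in which the jaws open and shut, and the axes are right-handed (so a half turn about y gives the same grasp; the last joint's range is limited). The gripper opens to 85 mm and grips with 20 to 120 N. Pads are 22 mm wide; open, the fingers measure 114 mm over their backs; the gripper's body (76 mm by 85 mm) begins 54 mm behind the grasp point. The pads swing forward as they close: fully open they stand 13 mm farther back than shut.
Start: joints at [-1.413, 0.181, 1.607, -0, 1.354, -0.206], TCP at [0.205, -0.537, 0.225] pointing down, gripper open.
Joint ranges: [-2.99, 2.99], [-0.89, 2.07], [0.3, 2.58], [-1.14, 4.28], [0, 2.63], [-3.12, 3.12]. Speed limits (rad/s): [2.57, 2.57, 3.01, 3.14, 3.14, 3.14].

## Interface

Orientations are given as a unit quaternion [w, x, y, z].
In Python, from bench import ctrl, vision, ticket, find_in, regions_of, pinpoint gives the robot as it stands.
- The arm moves only by the tool apply_moves, never from a script. Its argument "increments" is a list of rows, each an object of numbers: "x", "y", "z": the shift along the tool's x, y, z in cm; "ax", "ay", "az": the turn, a rotation vector about the tool's x, y, z in rad; "grip": the closure, from 0 (fully open) to 1 (shut). A call has 1 to 12 rows; each row is the pose to reach, as a shift and turn from the pose measured when the call began, along the tool's axes at that moment; what a row does not reach only later rows make up. A row lasts 1/8 s, in which the tool goes at most 62.5 mm and 10.7 degrees, less where a joint would pass 70% of its speed; a pose out of reach is approached as far as the arm can. A call with a gripper value outside its range is refused whole. The fingers move at their own pace and stop on an object; the grip force is fixed at half the most. Time passes only in rows, so rows that repeat a pose let the fingers close. It gives the time, the measured TCP pose, the force and the opening at its end, in the units of the state.
- ctrl.get_obs(): the state, without advancing time (a new reading comes with each control period).
- vision.camera(name): name is "scene" or "top" or "wrist"; returns the picture (384x512x3 uint8, red, green, blue); there is no depth.
- vision.camera_params(name): a dict with "intrinsics" (3x3 intrinsics, pixels), "R" (3x3) and "t" (3): a world point X has camera coordinates R X + t. Camera axes: x right, y down, z forward; pixel columns grow to the right and rows downward; lengths in m; the calibration is good to about 2 mm. A picture is of the moment at which its call begins: read the wrist's pose just before it. camera_params takes no time and is no camera call; for the wrist camera it gives the pose at the moment of the call.
- ticket.hand_in(): hands the job in, once; it reports no verdict.
Trained networks look in the newest picture that a camera, given by its name, has taken for a name from the list of things; names that differ only in an ending like _2 or _b are one class to them, and where a whole thing is asked for, a point or a joint stands for the part that bears it (a point fixed in the world has none). Each returns a list of dicts, best first, with "p" (0 to 1); they miss things now and then, are a little off and sometimes report something else, mostly with a low value. They report only what shows in the picture. A call takes as long as a camera call.
- find_in(camera, query): "rect" ([centre column, centre row, width, height] in pixels, round what is visible of it).
- regions_of(camera, query): "mask" (384x512 bool, what is visible of it) and "rect" ([centre column, centre row, width, height] in pixels, round what is visible of it).
- pinpoint(camera, query): "xy" ([column, row] in pixels: a listed point, or the origin of a listed thing).
The state is a dict: "time_s": time; "q": joint angles; "dq": joint speeds; "joint_efforts": joint torques, N m; "eef_pos": TCP position; "eef_rot": TCP orientation; "wrist_force": force on the tool from outside, world axes, zero at the start; "torque": the same for the moment, N m; "opening": opening from 0.0 (shut) to 1.0 (fully open).
Only numpy, scipy, OpenCV 4.12 (cv2) and the standard library are available. Lean on these libraries where they do the work, as an engineer would, in place of code of your own. Each camera call takes 0.05 s, during which the arm holds its last target.

## Working session

There is one attempt and no reset: what is moved stays moved. The work goes in short steps, Python scripts to look and compute and a tool call to move; the robot and the scene stay as the last step left them, time stands still between calls to the robot, and variables do not carry over. Pictures are saved under pics/ and viewed, and the job is handed in when it is done.

Besides the shell and the picture viewer there is one more tool, called in YAML: its name, and indented under it one key for each argument. apply_moves: Moves the arm, as the interface text tells. Its arguments: {"type":"object","properties":{"increments":{"type":"array","items":{"type":"object","properties":{"x":{"type":"number"},"y":{"type":"number"},"z":{"type":"number"},"ax":{"type":"number"},"ay":{"type":"number"},"az":{"type":"number"},"grip":{"type":"number"}}}}},"required":["increments"]}

```bash
mkdir -p pics; ls; cat > h.py <<'E'
import numpy as np,cv2
from bench import ctrl, vision, ticket, find_in, regions_of, pinpoint
def shot(n,f):
    im=vision.camera(n); cv2.imwrite('pics/'+f,cv2.cvtColor(im,cv2.COLOR_RGB2BGR)); return im
def ray(n,uv):
    p=vision.camera_params(n);K,R,t=[np.array(p[k]) for k in('intrinsics','R','t')]
    d=R.T@np.linalg.inv(K)@np.array([uv[0],uv[1],1]);return -R.T@t,d
def atz(n,uv,z):
    o,d=ray(n,uv);return o+d*(z-o[2])/d[2]
def proj(n,X):
    p=vision.camera_params(n);K,R,t=[np.array(p[k]) for k in('intrinsics','R','t')]
    c=K@(R@np.array(X)+t);return c[:2]/c[2]
def tri(a,b):
    A=0;B=0
    for o,d in(a,b):
        d=d/np.linalg.norm(d);P=np.eye(3)-np.outer(d,d);A=A+P;B=B+P@o
    return np.linalg.solve(A,B)
E
python3 - <<'E'
from h import *
s=ctrl.get_obs();print(s['time_s'],s['eef_pos'],s['eef_rot'],s['opening'])
Z=dict(plunger_top=.129,pin_tip=.074,lever_grip=.0915,vent_axis=.068)
for n in('top','scene'):
    shot(n,n+'0.png')
    for k,z in Z.items():
        r=pinpoint(n,k)[:2]
        for q in r: print(n,k,np.round(q['xy'],1),round(q['p'],2),np.round(atz(n,q['xy'],z),4))
E
```

```text
pics
0.0 [ 0.20450112 -0.53677936  0.22376325] [ 0.58265462 -0.58175303  0.40174969 -0.40084186] 0.9980558960049489
top plunger_top [296.2 181.7] 0.75 [ 0.5989 -0.2492  0.129 ]
top lever_grip [224.2 222.6] 0.52 [ 0.5152 -0.0921  0.0915]
top vent_axis [219.1 198.9] 0.59 [ 0.5726 -0.0795  0.068 ]
scene plunger_top [263.2 171.3] 0.5 [ 0.5937 -0.2482  0.129 ]
scene lever_grip [257.3 223. ] 0.86 [ 0.509  -0.0796  0.0915]
scene vent_axis [233.6 227.9] 0.55 [ 0.5637 -0.0728  0.068 ]
```

View pics/top0.png

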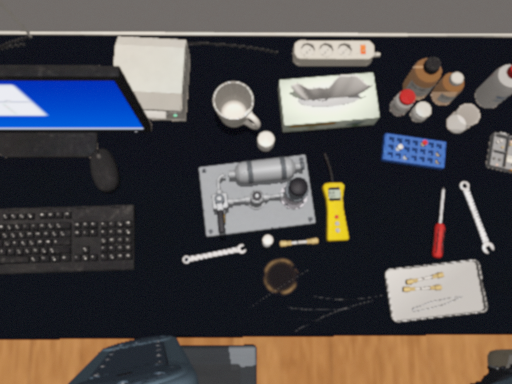

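View pics/scene0.png

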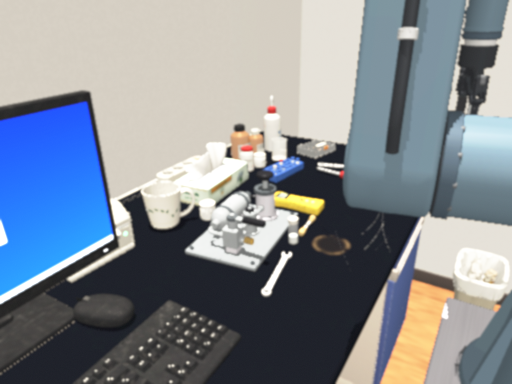

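```bash
cat >> h.py <<'E'
from scipy.spatial.transform import Rotation as Ro
def tool():
    s=ctrl.get_obs();q=s['eef_rot'];return np.array(s['eef_pos']),Ro.from_quat([q[1],q[2],q[3],q[0]]).as_matrix(),s
def rel(X):
    p,R,s=tool();return np.round(R.T@(np.array(X)-p)*100,2)
E
python3 - <<'E'
from h import *
im=shot('wrist','w0.png'); p,R,s=tool();print(R.round(3))
pr=vision.camera_params('wrist');Rc=np.array(pr['R']);c=-Rc.T@np.array(pr['t']);print('cam in tool',R.T@(c-p),'fwd',R.T@Rc[2],'right',R.T@Rc[0]); print(pr['intrinsics'])
for y in(-.15,-.17): print(rel([.47,y,.33]))
im=cv2.imread('pics/top0.png')[145:250,180:360];cv2.imwrite('pics/topc.png',cv2.resize(im,None,fx=4.4,fy=4.4,interpolation=cv2.INTER_CUBIC))
E
```

```text
[[ 0.356 -0.     0.935]
 [-0.935 -0.     0.356]
 [ 0.    -1.    -0.   ]]
cam in tool [ 0.00029659 -0.15037941  0.06663068] fwd [ 3.52913604e-04  9.64322197e-01 -2.64731139e-01] right [ 9.99999907e-01 -4.06111817e-04 -1.46220304e-04]
[[299.02573343   0.         258.2111804 ]
 [  0.         299.02573343 195.75294295]
 [  0.           0.           1.        ]]
[-26.76 -10.53  38.59]
[-24.89 -10.53  37.87]
```

View pics/topc.png

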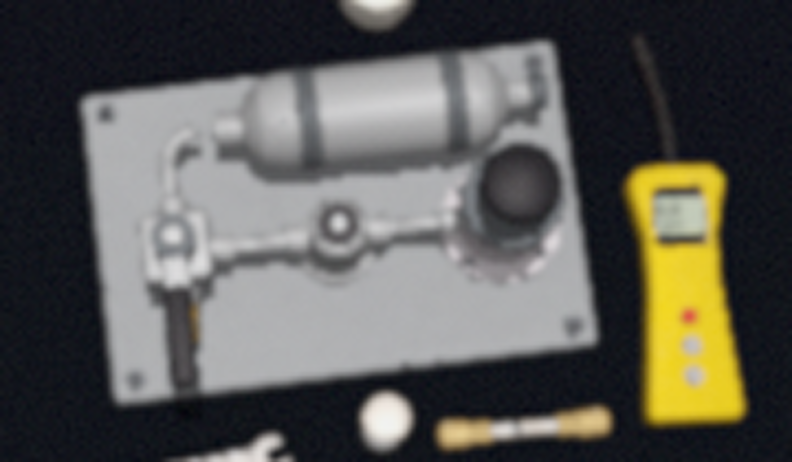

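View pics/w0.png

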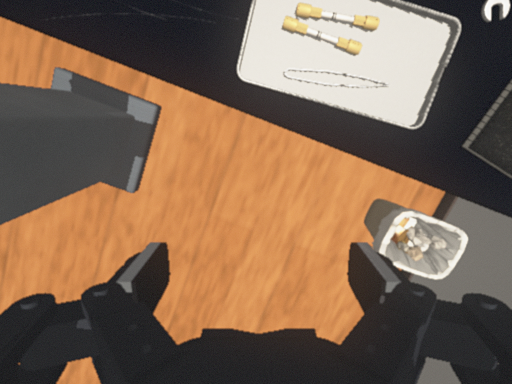

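```bash
python3 - <<'E'
from h import *
C=[atz('top',[180+(u+.5)/4.4-.5,145+(v+.5)/4.4-.5],z)[:2] for u,v,z in[(82,97,.01),(553,41,.01),(598,345,.01),(115,404,.01),(172,237,.088),(338,223,.074),(520,185,.129)]]
C=np.array(C);print(C.round(4))
print([np.linalg.norm(C[i]-C[(i+1)%4]).round(4) for i in range(4)])
for a,b in((0,1),(3,2)):
    d=C[a]-C[b];print(np.degrees(np.arctan2(-d[0],d[1])))
for a,b in((0,3),(1,2)):
    d=C[a]-C[b];print(np.degrees(np.arctan2(d[1],d[0])))
d=C[4]-C[6];print(np.degrees(np.arctan2(-d[0],d[1])),np.linalg.norm(d),'centre',C[:4].mean(0))
E
```

```text
[[ 0.6625 -0.026 ]
 [ 0.6941 -0.2864]
 [ 0.5241 -0.3062]
 [ 0.4935 -0.046 ]
 [ 0.5699 -0.0796]
 [ 0.5795 -0.1642]
 [ 0.5879 -0.2524]]
[np.float64(0.2623), np.float64(0.1712), np.float64(0.262), np.float64(0.1702)]
6.932876836831411
6.7137583452567355
6.732828838550861
6.649696447910331
5.942289162256764 0.17374018171722277 centre [ 0.59354329 -0.1661487 ]
```

```bash
python3 - <<'E'
from h import *
print(rel([.50,-.165,.30]))
E
```

```text
[-24.29  -7.53  40.86]
```

apply_moves:
  increments:
    - {"x": -3,"y": -3,"z": 5,"ay": 0.05,"grip": 1}
    - {"x": -6,"y": -6,"z": 10,"ay": 0.1,"grip": 1}
    - {"x": -9,"y": -7.5,"z": 15,"ay": 0.15,"grip": 1}
    - {"x": -12,"y": -7.5,"z": 20,"ay": 0.2,"grip": 1}
    - {"x": -15,"y": -7.5,"z": 25,"ay": 0.246,"grip": 1}
    - {"x": -18,"y": -7.5,"z": 30,"ay": 0.246,"grip": 1}
    - {"x": -21,"y": -7.5,"z": 36,"ay": 0.246,"grip": 1}
    - {"x": -24.3,"y": -7.5,"z": 40.9,"ay": 0.246,"grip": 1}
    - {"x": -24.3,"y": -7.5,"z": 40.9,"ay": 0.246,"grip": 1}
    - {"x": -24.3,"y": -7.5,"z": 40.9,"ay": 0.246,"grip": 1}

```text
invalid input
```

```bash
python3 - <<'E'
from h import *
p,R,s=tool();print(s['time_s'],p,R.round(3),s['opening'],s['wrist_force'],np.round(s['q'],2))
shot('wrist','w1.png')
Z=dict(plunger_top=.129,pin_tip=.074,lever_grip=.0915,vent_axis=.068)
for k,z in Z.items():
  for q in pinpoint('wrist',k)[:2]: print(k,np.round(q['xy'],1),round(q['p'],2),np.round(atz('wrist',q['xy'],z),4))
E
```

```text
0.55 [ 0.2046203  -0.53737959  0.2247091 ] [[ 0.356 -0.     0.935]
 [-0.935 -0.     0.356]
 [ 0.    -1.    -0.   ]] 1.0009389671884819 [ 0.10862515 -0.39026873 -0.17868703] [-1.41  0.18  1.61 -0.    1.35 -0.21]
```

View pics/w1.png

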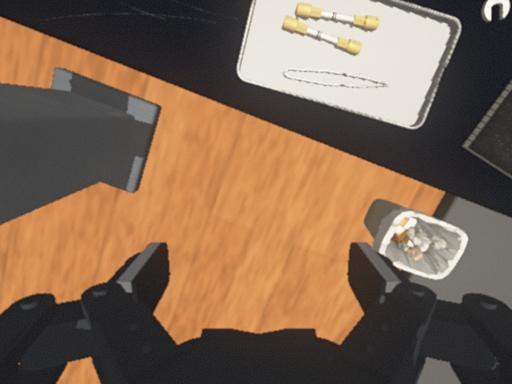

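apply_moves:
  increments:
    - {"x": -3,"y": -3,"z": 5,"ax": 0,"ay": 0.05,"az": 0,"grip": 1}
    - {"x": -6,"y": -6,"z": 10,"ax": 0,"ay": 0.1,"az": 0,"grip": 1}
    - {"x": -9,"y": -7.5,"z": 15,"ax": 0,"ay": 0.15,"az": 0,"grip": 1}
    - {"x": -12,"y": -7.5,"z": 20,"ax": 0,"ay": 0.2,"az": 0,"grip": 1}
    - {"x": -15,"y": -7.5,"z": 25,"ax": 0,"ay": 0.246,"az": 0,"grip": 1}
    - {"x": -18,"y": -7.5,"z": 30,"ax": 0,"ay": 0.246,"az": 0,"grip": 1}
    - {"x": -21,"y": -7.5,"z": 36,"ax": 0,"ay": 0.246,"az": 0,"grip": 1}
    - {"x": -24.3,"y": -7.5,"z": 40.9,"ax": 0,"ay": 0.246,"az": 0,"grip": 1}
    - {"x": -24.3,"y": -7.5,"z": 40.9,"ax": 0,"ay": 0.246,"az": 0,"grip": 1}
    - {"x": -24.3,"y": -7.5,"z": 40.9,"ax": 0,"ay": 0.246,"az": 0,"grip": 1}

```text
time_s: 2.05
eef_pos: [0.5003, -0.1647, 0.2996]
eef_rot: [-0.529, 0.529, -0.469, 0.469]
wrist_force: [-0.1, -1.4, 0.3]
opening: -0.003
```

```bash
python3 - <<'E'
from h import *
p,R,s=tool();print(s['time_s'],p,R.round(3),s['opening'],s['wrist_force'],np.round(s['q'],2))
shot('wrist','w1.png')
Z=dict(plunger_top=.129,pin_tip=.074,lever_grip=.0915,vent_axis=.068)
for k,z in Z.items():
  for q in pinpoint('wrist',k)[:2]: print(k,np.round(q['xy'],1),round(q['p'],2),np.round(atz('wrist',q['xy'],z),4))
E
```

```text
2.05 [ 0.50027629 -0.16466753  0.29958712] [[ 0.119 -0.     0.993]
 [-0.993 -0.     0.119]
 [ 0.    -1.    -0.001]] -0.0026646709003187692 [-0.09234985 -1.4364203   0.34923346] [-0.54  0.02  1.63 -0.    1.49  0.91]
plunger_top [354.4 101.8] 0.56 [ 0.5892 -0.2553  0.129 ]
pin_tip [265.2 101.3] 0.36 [ 0.5813 -0.1656  0.074 ]
lever_grip [190.4 152. ] 0.9 [ 0.5129 -0.0835  0.0915]
lever_grip [354.4 103.2] 0.57 [ 0.5903 -0.2672  0.0915]
vent_axis [194.7 103.7] 0.94 [ 0.5689 -0.0805  0.068 ]
```

View pics/w1.png

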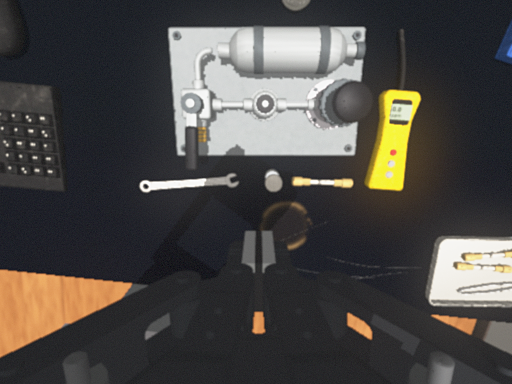

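apply_moves:
  increments:
    - {"x": -4.0,"y": 3,"z": 2.7,"ax": 0,"ay": 0,"az": 0,"grip": 1}
    - {"x": -4.0,"y": 8,"z": 2.7,"ax": 0,"ay": 0,"az": 0,"grip": 1}
    - {"x": -4.0,"y": 13,"z": 2.7,"ax": 0,"ay": 0,"az": 0,"grip": 1}
    - {"x": -4.0,"y": 17,"z": 2.7,"ax": 0,"ay": 0,"az": 0,"grip": 1}
    - {"x": -4.0,"y": 19.5,"z": 2.7,"ax": 0,"ay": 0,"az": 0,"grip": 1}
    - {"x": -4.0,"y": 19.5,"z": 2.7,"ax": 0,"ay": 0,"az": 0,"grip": 1}

```text
time_s: 3.05
eef_pos: [0.5201, -0.1233, 0.1028]
eef_rot: [-0.527, 0.528, -0.472, 0.469]
wrist_force: [0.1, 0.2, 0.3]
opening: 0.001
```

```bash
python3 - <<'E'
from h import *
p,R,s=tool();print(s['time_s'],p,R.round(3),s['wrist_force'])
shot('wrist','w2.png')
E
```

```text
3.05 [ 0.52010359 -0.12333027  0.10275889] [[ 0.114 -0.004  0.994]
 [-0.994  0.002  0.114]
 [-0.002 -1.    -0.004]] [0.10564637 0.19431288 0.31483853]
```

View pics/w2.png

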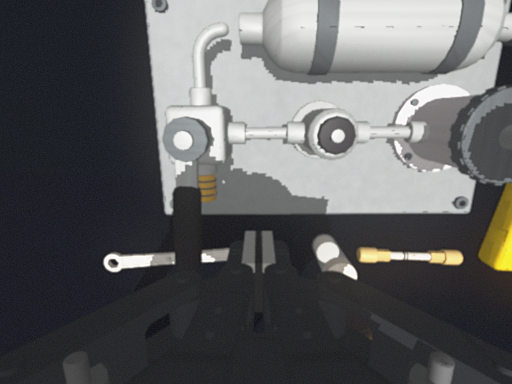

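apply_moves:
  increments:
    - {"x": -1.8,"y": 0,"z": 0,"ax": 0,"ay": 0,"az": 0,"grip": 1}
    - {"x": -2.6,"y": 0,"z": -0.1,"ax": 0,"ay": 0,"az": 0,"grip": 1}
    - {"x": -3.4,"y": 0,"z": -0.3,"ax": 0,"ay": 0,"az": 0,"grip": 1}
    - {"x": -4.4,"y": 0,"z": -0.4,"ax": 0,"ay": 0,"az": 0,"grip": 1}
    - {"x": -5.6,"y": 0,"z": -0.1,"ax": 0,"ay": 0,"az": 0,"grip": 1}
    - {"x": -6.4,"y": 0,"z": 0.3,"ax": 0,"ay": 0,"az": 0,"grip": 1}
    - {"x": -7.0,"y": 0,"z": 0.7,"ax": 0,"ay": 0,"az": 0,"grip": 1}
    - {"x": -7.6,"y": 0,"z": 1.2,"ax": 0,"ay": 0,"az": 0,"grip": 1}
    - {"x": -8.0,"y": 0,"z": 1.8,"ax": 0,"ay": 0,"az": 0,"grip": 1}
    - {"x": -8.6,"y": 0,"z": 2.7,"ax": 0,"ay": 0,"az": 0,"grip": 1}
    - {"x": -8.8,"y": 0,"z": 3.2,"ax": 0,"ay": 0,"az": 0,"grip": 1}
    - {"x": -8.8,"y": 0,"z": 3.2,"ax": 0,"ay": 0,"az": 0,"grip": 1}

```text
time_s: 4.6
eef_pos: [0.5436, -0.0327, 0.1045]
eef_rot: [-0.528, 0.528, -0.471, 0.47]
wrist_force: [-0.1, 0.3, 0.8]
opening: -0.001
```

```bash
python3 - <<'E'
from h import *
p,R,s=tool();print(s['time_s'],p,R.round(3),s['wrist_force'])
shot('wrist','w3.png')
E
```

```text
4.6 [ 0.54361023 -0.03265273  0.10445912] [[ 0.114 -0.001  0.993]
 [-0.993  0.     0.114]
 [-0.    -1.    -0.001]] [-0.12842926  0.28120572  0.76111456]
```

View pics/w3.png

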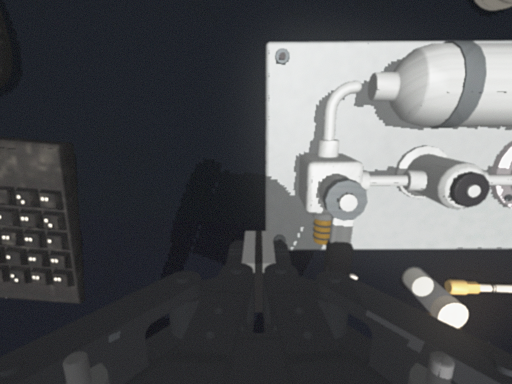

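```bash
python3 - <<'E'
from h import *
p,R,s=tool()
for d in(0,.006,.025):print(d,proj('wrist',p+R[:,1]*d), 'scene',proj('scene',p+R[:,1]*d),'top',proj('top',p+R[:,1]*d))
im=shot('scene','s3.png');
c=cv2.imread('pics/s3.png')[150:280,170:350];cv2.imwrite('pics/s3c.png',cv2.resize(c,None,fx=4.4,fy=4.4,interpolation=cv2.INTER_CUBIC))
c=cv2.imread('pics/w3.png')[130:300,200:430];cv2.imwrite('pics/w3c.png',cv2.resize(cv2.convertScaleAbs(c,alpha=2,beta=20),None,fx=3.4,fy=3.4,interpolation=cv2.INTER_CUBIC))
E
```

```text
0 [257.39575716 240.82914297] scene [229.88535443 223.16699227] top [196.8185794  209.15958262]
0.006 [257.41954663 236.46187213] scene [230.02783829 225.83664209] top [197.06206159 209.59779976]
0.025 [257.48515679 224.41715741] scene [230.47311959 234.17965859] top [197.81606551 210.95484953]
```

View pics/s3c.png

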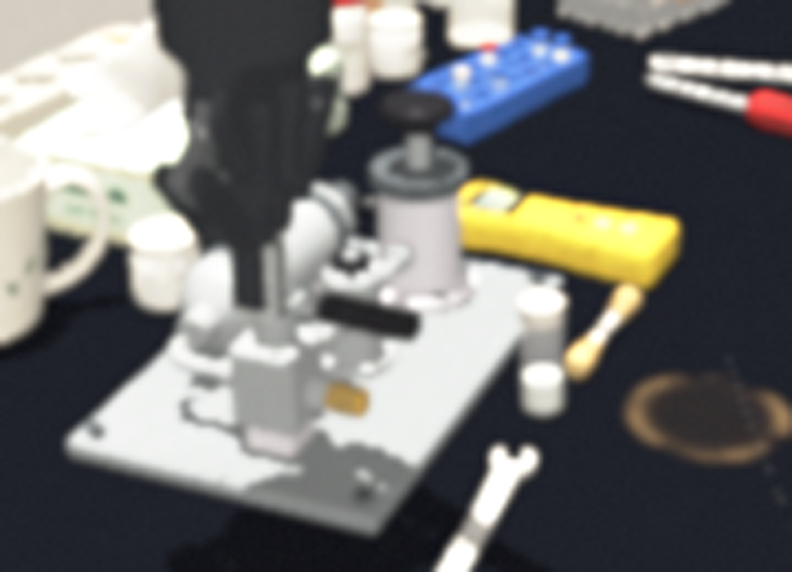

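View pics/w3c.png

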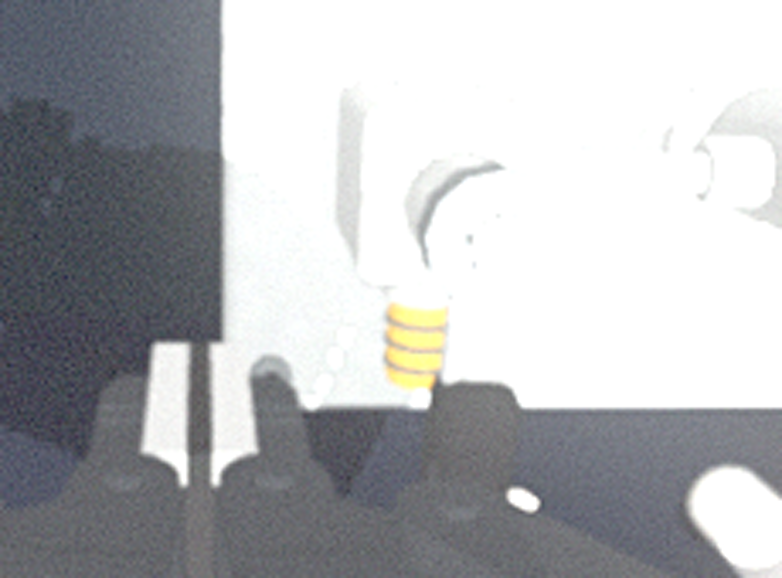

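```bash
python3 - <<'E'
from h import *
p,R,s=tool()
for d in(-.01,0,.01,.025):
  print(d,[proj('wrist',p+R[:,1]*d+R[:,2]*z+R[:,0]*x).round(1) for z in(.011,-.011) for x in (-.01,.01)],[proj('scene',p+R[:,1]*d+R[:,2]*z).round(1) for z in (.011,-.011)])
c=cv2.imread('pics/s3.png')[190:250,205:265];cv2.imwrite('pics/s3d.png',cv2.resize(c,None,fx=9,fy=9,interpolation=cv2.INTER_CUBIC))
E
```

```text
-0.01 [array([237.4, 228.7]), array([277.3, 228.7]), array([238.2, 268.2]), array([276.6, 268.2])] [array([224.8, 217.7]), array([234.7, 219.7])]
0 [array([238.7, 221.8]), array([276.1, 221.8]), array([239.4, 259.2]), array([275.5, 259.2])] [array([225.1, 222.1]), array([234.9, 224.2])]
0.01 [array([239.8, 215.6]), array([275.1, 215.6]), array([240.4, 251.2]), array([274.5, 251.2])] [array([225.3, 226.5]), array([235.2, 228.7])]
0.025 [array([241.2, 207.6]), array([273.8, 207.6]), array([241.8, 240.7]), array([273.3, 240.7])] [array([225.7, 233.1]), array([235.5, 235.3])]
```

View pics/s3d.png

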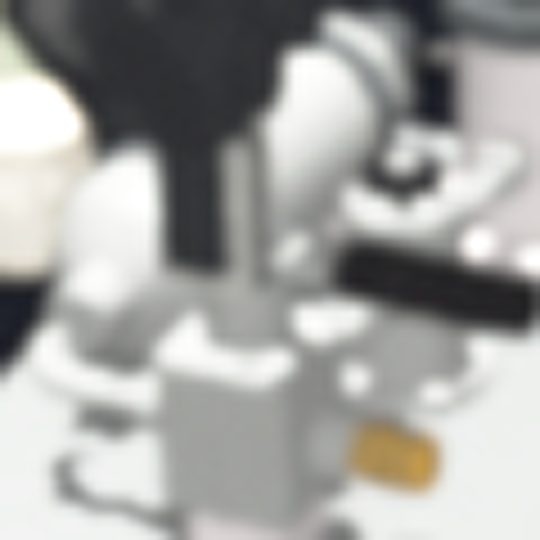

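apply_moves:
  increments:
    - {"x": 0,"y": -2.5,"z": -0.5,"ax": 0,"ay": 0,"az": 0,"grip": 1}
    - {"x": 4.3,"y": -2.5,"z": -2,"ax": 0,"ay": 0,"az": 0,"grip": 1}
    - {"x": 8.6,"y": -2.5,"z": -3.4,"ax": 0,"ay": 0,"az": 0,"grip": 1}
    - {"x": 8.6,"y": 0,"z": -3.4,"ax": 0,"ay": 0,"az": 0,"grip": 1}
    - {"x": 8.6,"y": 1.2,"z": -3.4,"ax": 0,"ay": 0,"az": 0,"grip": 1}
    - {"x": 8.6,"y": 2.5,"z": -3.4,"ax": 0,"ay": 0,"az": 0,"grip": 1}
    - {"x": 8.6,"y": 2.5,"z": -3.4,"ax": 0,"ay": 0,"az": 0,"grip": 1}

```text
time_s: 5.58
eef_pos: [0.5184, -0.1213, 0.0783]
eef_rot: [-0.527, 0.528, -0.472, 0.469]
wrist_force: [0.6, 0.4, 0.7]
opening: 0.001
```

```bash
python3 - <<'E'
from h import *
p,R,s=tool();print(s['time_s'],p,R.round(3),s['wrist_force'])
shot('wrist','w4.png');shot('scene','s4.png')
a=cv2.imread('pics/w4.png')[150:330,150:390]
b=cv2.imread('pics/s4.png')[180:270,200:300]
cv2.imwrite('pics/c4.png',np.hstack([cv2.resize(cv2.convertScaleAbs(a,alpha=1.5),(400,400)),cv2.resize(b,(400,400),interpolation=cv2.INTER_CUBIC)]))
for d in (0,.025): print(proj('scene',p+R[:,1]*d))
E
```

```text
5.575 [ 0.51837324 -0.12125337  0.07829876] [[ 0.115 -0.004  0.993]
 [-0.993  0.001  0.115]
 [-0.002 -1.    -0.004]] [0.63109379 0.4033792  0.66580771]
[263.76573627 219.07728609]
[263.91412298 229.29872826]
```

View pics/c4.png

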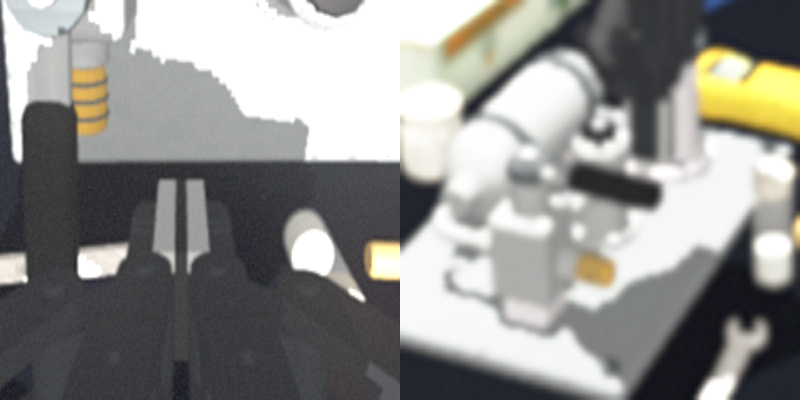

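apply_moves:
  increments:
    - {"x": -1.5,"y": 0,"z": 0.1,"ax": 0,"ay": 0,"az": 0,"grip": 1}
    - {"x": -2.3,"y": 0,"z": 0,"ax": 0,"ay": 0,"az": 0,"grip": 1}
    - {"x": -3.1,"y": 0,"z": -0.2,"ax": 0,"ay": 0,"az": 0,"grip": 1}
    - {"x": -4.1,"y": 0,"z": -0.3,"ax": 0,"ay": 0,"az": 0,"grip": 1}
    - {"x": -4.7,"y": 0,"z": -0.2,"ax": 0,"ay": 0,"az": 0,"grip": 1}
    - {"x": -5.3,"y": 0,"z": 0,"ax": 0,"ay": 0,"az": 0,"grip": 1}

```text
time_s: 6.42
eef_pos: [0.513, -0.0687, 0.0795]
eef_rot: [-0.528, 0.528, -0.471, 0.47]
wrist_force: [0.0, -2.2, 0.3]
opening: 0.002
```

```bash
python3 - <<'E'
from h import *
p,R,s=tool();print(s['time_s'],p,R.round(3),s['wrist_force'])
shot('wrist','w5.png')
E
```

```text
6.425 [ 0.5130482  -0.06867985  0.07951832] [[ 0.115 -0.002  0.993]
 [-0.993  0.     0.115]
 [-0.001 -1.    -0.002]] [ 0.02879365 -2.24326592  0.33499676]
```

View pics/w5.png

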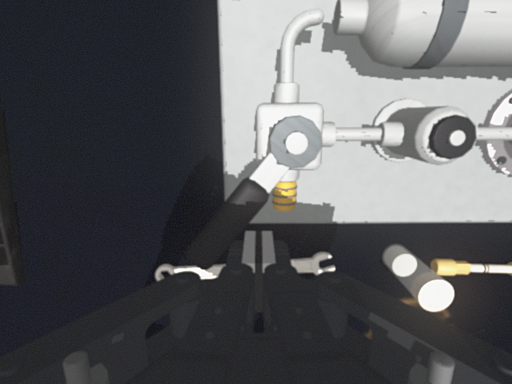

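apply_moves:
  increments:
    - {"x": -0.9,"y": 0,"z": 0.4,"ax": 0,"ay": 0,"az": 0,"grip": 1}
    - {"x": -1.5,"y": 0,"z": 0.8,"ax": 0,"ay": 0,"az": 0,"grip": 1}
    - {"x": -2.1,"y": 0,"z": 1.3,"ax": 0,"ay": 0,"az": 0,"grip": 1}
    - {"x": -2.5,"y": 0,"z": 1.9,"ax": 0,"ay": 0,"az": 0,"grip": 1}
    - {"x": -2.9,"y": 0,"z": 2.4,"ax": 0,"ay": 0,"az": 0,"grip": 1}
    - {"x": -3.1,"y": 0,"z": 2.9,"ax": 0,"ay": 0,"az": 0,"grip": 1}
    - {"x": -3.3,"y": 0,"z": 3.4,"ax": 0,"ay": 0,"az": 0,"grip": 1}
    - {"x": -3.3,"y": 0,"z": 3.4,"ax": 0,"ay": 0,"az": 0,"grip": 1}

```text
time_s: 7.48
eef_pos: [0.5435, -0.0309, 0.0794]
eef_rot: [0.528, -0.528, 0.471, -0.47]
wrist_force: [-0.6, 0.4, 0.2]
opening: -0.001
```

```bash
python3 - <<'E'
from h import *
p,R,s=tool();print(s['time_s'],p,s['wrist_force'])
shot('wrist','w6.png')
E
```

```text
7.475 [ 0.54353984 -0.03087906  0.07940112] [-0.55013628  0.43354381  0.24976216]
```

View pics/w6.png

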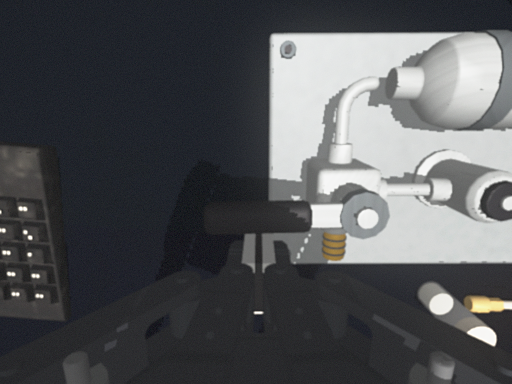

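apply_moves:
  increments:
    - {"x": 0,"y": 0,"z": 0.15,"ax": 0,"ay": 0,"az": 0,"grip": 1}
    - {"x": 0,"y": 0,"z": 0.3,"ax": 0,"ay": 0,"az": 0,"grip": 1}
    - {"x": 0,"y": 0,"z": 0.3,"ax": 0,"ay": 0,"az": 0,"grip": 1}

```text
time_s: 7.9
eef_pos: [0.5449, -0.0306, 0.0793]
eef_rot: [-0.527, 0.529, -0.472, 0.469]
wrist_force: [-7.2, -1.3, 4.4]
opening: 0.003
```

apply_moves:
  increments:
    - {"x": 0,"y": 0,"z": 0.2,"ax": 0,"ay": 0,"az": 0,"grip": 1}
    - {"x": 0,"y": 0,"z": 0.35,"ax": 0,"ay": 0,"az": 0,"grip": 1}
    - {"x": 0,"y": 0,"z": 0.35,"ax": 0,"ay": 0,"az": 0,"grip": 1}

```text
time_s: 8.28
eef_pos: [0.545, -0.0305, 0.0792]
eef_rot: [-0.525, 0.531, -0.474, 0.466]
wrist_force: [-15.4, -3.5, 12.2]
opening: -0.001
```

apply_moves:
  increments:
    - {"x": 0,"y": 0,"z": -1.5,"ax": 0,"ay": 0,"az": 0,"grip": 1}
    - {"x": 0,"y": 0,"z": -3,"ax": 0,"ay": 0,"az": 0,"grip": 1}
    - {"x": 0,"y": -5,"z": -3,"ax": 0,"ay": 0,"az": 0,"grip": 1}
    - {"x": 0,"y": -10,"z": -3,"ax": 0,"ay": 0,"az": 0,"grip": 1}
    - {"x": 3,"y": -15,"z": -3,"ax": 0,"ay": 0,"az": 0,"grip": 1}
    - {"x": 3,"y": -15,"z": -3,"ax": 0,"ay": 0,"az": 0,"grip": 1}

```text
time_s: 9.02
eef_pos: [0.5236, -0.0664, 0.2347]
eef_rot: [-0.526, 0.529, -0.471, 0.47]
wrist_force: [0.1, 0.1, -0.3]
opening: 0.002
```

```bash
python3 - <<'E'
from h import *
p,R,s=tool();print(s['time_s'],p,R.round(3),s['wrist_force'])
shot('wrist','w7.png')
Z=dict(plunger_top=.129,pin_tip=.074,lever_grip=.0915,vent_axis=.068)
for k,z in Z.items():
  for q in pinpoint('wrist',k)[:1]: print(k,np.round(q['xy'],1),round(q['p'],2),np.round(atz('wrist',q['xy'],z),4))
print(rel([.5898,-.2548,.17]))
E
```

```text
9.025 [ 0.52359083 -0.0663812   0.23465758] [[ 0.114 -0.003  0.993]
 [-0.993 -0.002  0.114]
 [ 0.002 -1.    -0.004]] [ 0.06327081  0.14090389 -0.27631487]
plunger_top [484.9 142.5] 0.97 [ 0.5844 -0.2458  0.129 ]
pin_tip [358.7 134.5] 0.41 [ 0.5756 -0.158   0.074 ]
lever_grip [218.  140.1] 0.75 [ 0.5555 -0.0208  0.0915]
vent_axis [274.9 133.2] 0.57 [ 0.5663 -0.0746  0.068 ]
[19.87  5.61  4.85]
```

View pics/w7.png

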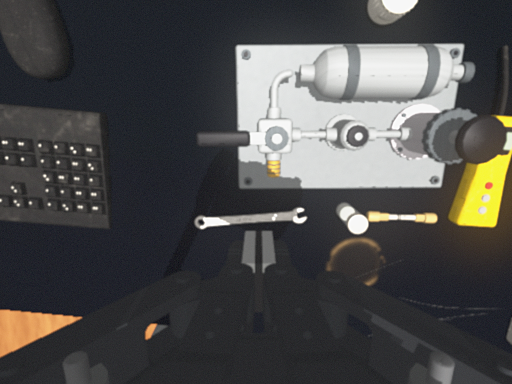

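apply_moves:
  increments:
    - {"x": 5,"y": 0,"z": 1.2,"ax": 0,"ay": 0,"az": 0,"grip": 1}
    - {"x": 10,"y": 0,"z": 2.4,"ax": 0,"ay": 0,"az": 0,"grip": 1}
    - {"x": 15,"y": 1,"z": 3.6,"ax": 0,"ay": 0,"az": 0,"grip": 1}
    - {"x": 19.9,"y": 3,"z": 4.9,"ax": 0,"ay": 0,"az": 0,"grip": 1}
    - {"x": 19.9,"y": 5.6,"z": 4.9,"ax": 0,"ay": 0,"az": 0,"grip": 1}
    - {"x": 19.9,"y": 5.6,"z": 4.9,"ax": 0,"ay": 0,"az": 0,"grip": 1}
    - {"x": 19.9,"y": 5.6,"z": 4.9,"ax": 0,"ay": 0,"az": 0,"grip": 1}

```text
time_s: 10.15
eef_pos: [0.5904, -0.2542, 0.1701]
eef_rot: [-0.525, 0.531, -0.475, 0.465]
wrist_force: [0.3, 0.1, 0.1]
opening: 0.001
```

```bash
python3 - <<'E'
from h import *
p,R,s=tool();print(s['time_s'],p,R.round(3),s['wrist_force'])
shot('wrist','w8.png');shot('scene','s8.png');shot('top','t8.png')
for n in('scene','top'):
  print(n,[(proj(n,p+R[:,1]*d)).round(1) for d in(0,.025)],proj(n,[.5898,-.2548,.129]).round(1),[ (np.round(q['xy'],1),q['p']) for q in pinpoint(n,'plunger_top')[:1]])
a=cv2.imread('pics/t8.png')[140:220,260:340]
b=cv2.imread('pics/s8.png')[140:220,220:300]
cv2.imwrite('pics/c8.png',np.hstack([cv2.resize(a,(400,400),interpolation=cv2.INTER_CUBIC),cv2.resize(b,(400,400),interpolation=cv2.INTER_CUBIC)]))
E
```

```text
10.15 [ 0.59035969 -0.25423463  0.1701071 ] [[ 0.117 -0.017  0.993]
 [-0.993  0.003  0.117]
 [-0.005 -1.    -0.016]] [0.28808141 0.11073851 0.14456047]
scene [array([265.5, 154.6]), array([265.7, 164.5])] [266.  170.7] [(array([262.8, 173.2]), 0.47)]
top [array([300.8, 181.5]), array([299.4, 184.2])] [298.9 185.8] [(array([298.3, 184.1]), 0.54)]
```

View pics/c8.png

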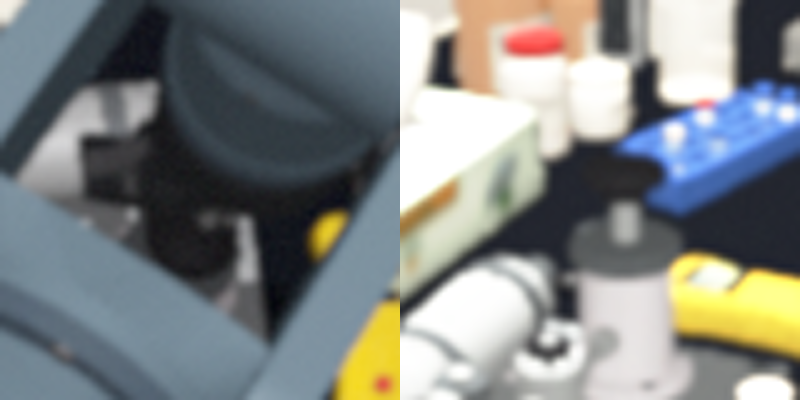

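View pics/w8.png

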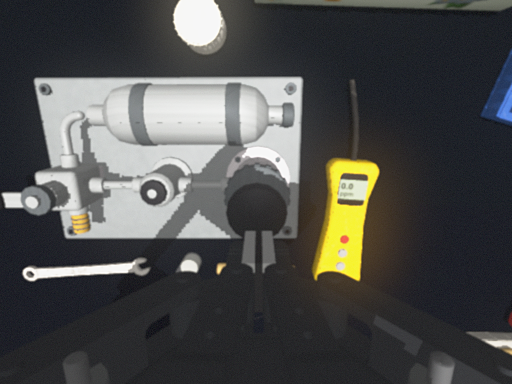

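View pics/s8.png

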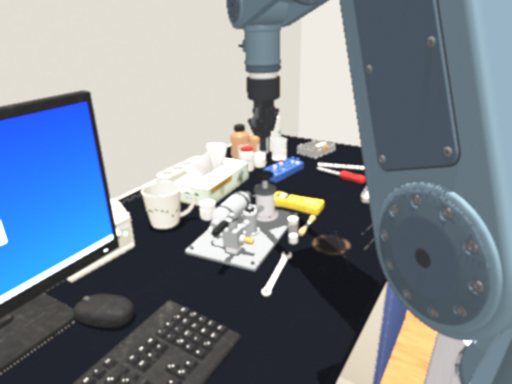

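```bash
python3 - <<'E'
from h import *
p,R,s=tool();print(s['time_s'],p)
shot('scene','s9.png');p,R,s=tool();print(s['time_s'],p);shot('wrist','w9.png')
b=cv2.imread('pics/s9.png')[80:200,200:320]
cv2.imwrite('pics/c9.png',cv2.resize(cv2.convertScaleAbs(b,alpha=1.5,beta=20),(600,600),interpolation=cv2.INTER_CUBIC))
for n in('wrist',):
  for k,X in dict(pl=[.5898,-.2548,.129],pin=[.5795,-.165,.074],vent=[.5695,-.0806,.088],nutc=[.5898,-.2548,.09]).items(): print(k,proj(n,X).round(1))
E
```

```text
10.4 [ 0.59093926 -0.25486555  0.17142087]
10.45 [ 0.59080252 -0.2549273   0.17117613]
pl [257.4 215.8]
pin [152.3 193.5]
vent [ 42.  198.2]
nutc [257.7 199.2]
```

View pics/c9.png

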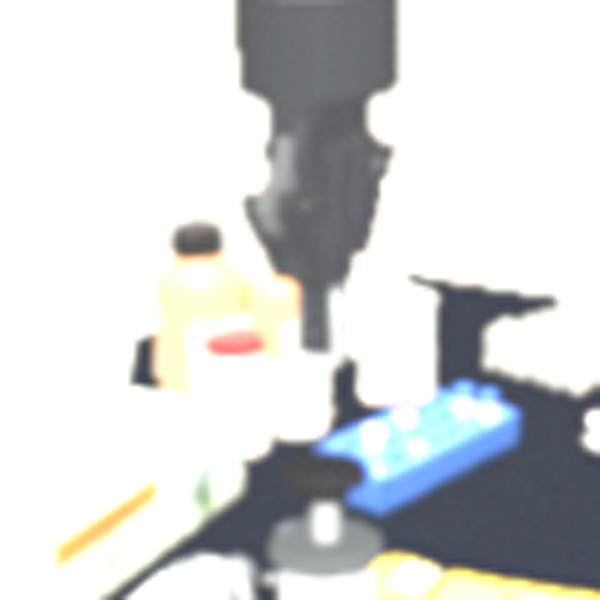

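View pics/w9.png

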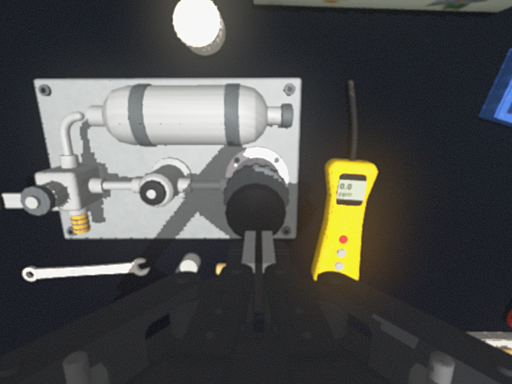

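apply_moves:
  increments:
    - {"x": 0,"y": 1,"z": -0.1,"ax": 0,"ay": 0,"az": 0,"grip": 1}
    - {"x": 0,"y": 2,"z": -0.1,"ax": 0,"ay": 0,"az": 0,"grip": 1}
    - {"x": 0,"y": 2.7,"z": -0.1,"ax": 0,"ay": 0,"az": 0,"grip": 1}
    - {"x": 0,"y": 2.7,"z": -0.1,"ax": 0,"ay": 0,"az": 0,"grip": 1}

```text
time_s: 11.0
eef_pos: [0.5886, -0.2546, 0.1426]
eef_rot: [-0.525, 0.531, -0.475, 0.465]
wrist_force: [-0.6, -0.7, 0.8]
opening: 0.002
```

apply_moves:
  increments:
    - {"x": 0,"y": 0.5,"z": 0.1,"ax": 0,"ay": 0,"az": 0,"grip": 1}
    - {"x": 0,"y": 1.0,"z": 0.1,"ax": 0,"ay": 0,"az": 0,"grip": 1}
    - {"x": 0,"y": 1.0,"z": 0.1,"ax": 0,"ay": 0,"az": 0,"grip": 1}

```text
time_s: 11.38
eef_pos: [0.5891, -0.2543, 0.132]
eef_rot: [-0.525, 0.531, -0.476, 0.464]
wrist_force: [-0.0, -0.3, -0.1]
opening: -0.0
```

```bash
python3 - <<'E'
from h import *
p,R,s=tool();print(s['time_s'],p,s['wrist_force'],R.round(3))
shot('wrist','w10.png')
shot('scene','s10.png')
b=cv2.imread('pics/s10.png')[100:220,200:320]
a=cv2.imread('pics/w10.png')[150:330,170:350]
cv2.imwrite('pics/c10.png',np.hstack([cv2.resize(cv2.convertScaleAbs(b,alpha=1.3,beta=10),(400,400),interpolation=cv2.INTER_CUBIC),cv2.resize(cv2.convertScaleAbs(a,alpha=1.6,beta=20),(400,400),interpolation=cv2.INTER_CUBIC)]))
E
```

```text
11.375 [ 0.58914546 -0.25428456  0.13197063] [-0.03557488 -0.31487269 -0.06180852] [[ 0.116 -0.018  0.993]
 [-0.993  0.004  0.116]
 [-0.006 -1.    -0.017]]
```

View pics/c10.png

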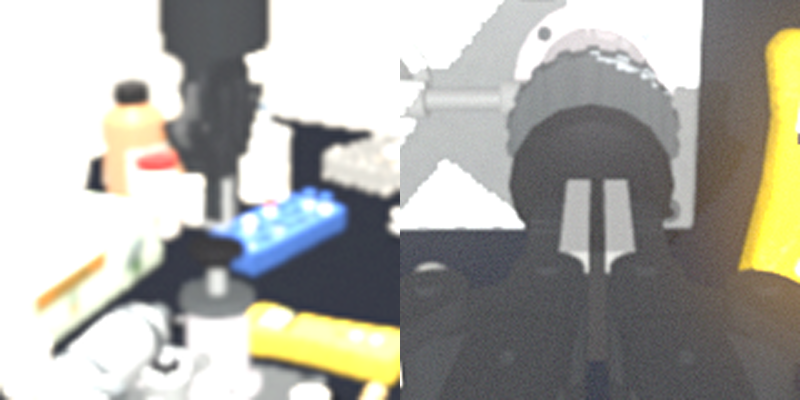

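apply_moves:
  increments:
    - {"x": 0,"y": 0,"z": 0.4,"ax": 0,"ay": 0,"az": 0,"grip": 1}
    - {"x": 0,"y": 0.5,"z": 0.4,"ax": 0,"ay": 0,"az": 0,"grip": 1}
    - {"x": 0,"y": 1.0,"z": 0.4,"ax": 0,"ay": 0,"az": 0,"grip": 1}
    - {"x": 0,"y": 1.5,"z": 0.4,"ax": 0,"ay": 0,"az": 0,"grip": 1}
    - {"x": 0,"y": 1.5,"z": 0.4,"ax": 0,"ay": 0,"az": 0,"grip": 1}

```text
time_s: 12.1
eef_pos: [0.5933, -0.254, 0.1174]
eef_rot: [-0.525, 0.531, -0.475, 0.465]
wrist_force: [0.7, 0.7, 4.0]
opening: 0.003
```

apply_moves:
  increments:
    - {"x": 0,"y": 0.5,"z": 0,"ax": 0,"ay": 0,"az": 0,"grip": 1}
    - {"x": 0,"y": 1.0,"z": 0,"ax": 0,"ay": 0,"az": 0,"grip": 1}
    - {"x": 0,"y": 1.5,"z": 0,"ax": 0,"ay": 0,"az": 0,"grip": 1}
    - {"x": 0,"y": 1.5,"z": 0,"ax": 0,"ay": 0,"az": 0,"grip": 1}

```text
time_s: 12.6
eef_pos: [0.5934, -0.2541, 0.103]
eef_rot: [-0.525, 0.531, -0.475, 0.465]
wrist_force: [-0.1, 1.7, 8.4]
opening: 0.002
```

apply_moves:
  increments:
    - {"x": 0,"y": 0.6,"z": 0,"ax": 0,"ay": 0,"az": 0,"grip": 1}
    - {"x": 0,"y": 1.0,"z": 0,"ax": 0,"ay": 0,"az": 0,"grip": 1}
    - {"x": 0,"y": 1.3,"z": 0,"ax": 0,"ay": 0,"az": 0,"grip": 1}
    - {"x": 0,"y": 1.3,"z": 0,"ax": 0,"ay": 0,"az": 0,"grip": 1}

```text
time_s: 13.1
eef_pos: [0.594, -0.2545, 0.101]
eef_rot: [-0.525, 0.532, -0.474, 0.466]
wrist_force: [-28.9, 15.8, 66.2]
opening: -0.002
```

```bash
python3 - <<'E'
from h import *
p,R,s=tool();print(s['time_s'],p,s['wrist_force'],R.round(3))
shot('wrist','w11.png')
shot('scene','s11.png')
b=cv2.imread('pics/s11.png')[130:220,220:310]
a=cv2.imread('pics/w11.png')[130:310,110:310]
cv2.imwrite('pics/c11.png',np.hstack([cv2.resize(cv2.convertScaleAbs(b,alpha=1.3,beta=10),(400,400),interpolation=cv2.INTER_CUBIC),cv2.resize(cv2.convertScaleAbs(a,alpha=1.3,beta=20),(400,400),interpolation=cv2.INTER_CUBIC)]))
E
```

```text
13.1 [ 0.5940213  -0.25447864  0.1009837 ] [-28.85584886  15.75034141  66.21415845] [[ 0.117 -0.015  0.993]
 [-0.993  0.     0.118]
 [-0.002 -1.    -0.014]]
```

View pics/c11.png

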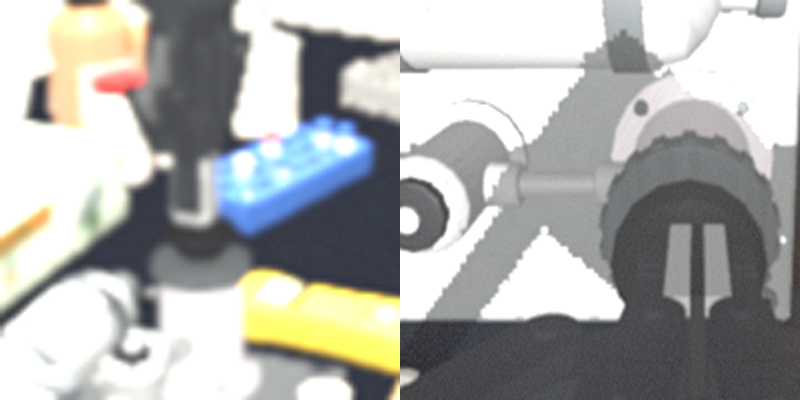

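apply_moves:
  increments:
    - {"x": 0,"y": -1.0,"z": 0,"ax": 0,"ay": 0,"az": 0,"grip": 1}
    - {"x": 0,"y": -3.0,"z": 0,"ax": 0,"ay": 0,"az": 0,"grip": 1}
    - {"x": 0,"y": -3.0,"z": 0,"ax": 0,"ay": 0,"az": 0,"grip": 1}
    - {"x": 0,"y": -3.0,"z": 0,"ax": 0,"ay": 0,"az": 0,"grip": 1}
    - {"x": 0,"y": -3.0,"z": 0,"ax": 0,"ay": 0,"az": 0,"grip": 1}

```text
time_s: 13.82
eef_pos: [0.5936, -0.254, 0.1292]
eef_rot: [-0.525, 0.532, -0.475, 0.465]
wrist_force: [0.0, 0.5, -0.5]
opening: 0.001
```

```bash
python3 - <<'E'
from h import *
p,R,s=tool();print(s['time_s'],p,s['wrist_force'],R.round(3))
shot('wrist','w12.png')
shot('scene','s12.png')
b=cv2.imread('pics/s12.png')[130:220,220:310]
a=cv2.imread('pics/w12.png')[130:310,110:310]
cv2.imwrite('pics/c12.png',np.hstack([cv2.resize(cv2.convertScaleAbs(b,alpha=1.3,beta=10),(400,400),interpolation=cv2.INTER_CUBIC),cv2.resize(cv2.convertScaleAbs(a,alpha=1.3,beta=20),(400,400),interpolation=cv2.INTER_CUBIC)]))
E
```

```text
13.825 [ 0.59364505 -0.25404636  0.12917999] [ 0.02913382  0.45934326 -0.51609938] [[ 0.117 -0.017  0.993]
 [-0.993  0.002  0.117]
 [-0.004 -1.    -0.016]]
```

View pics/c12.png

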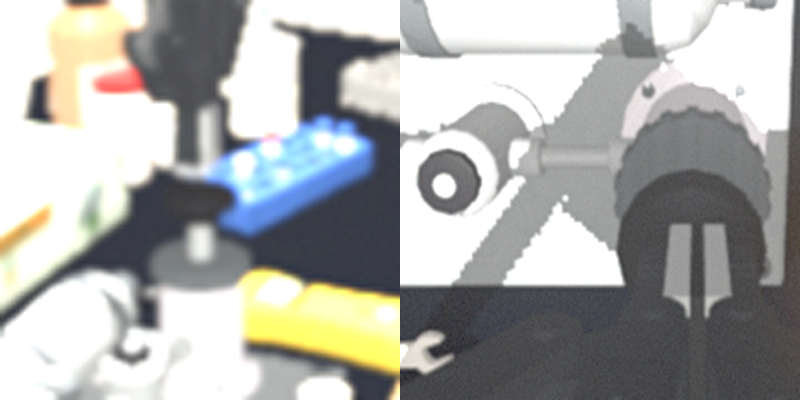

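apply_moves:
  increments:
    - {"x": 0,"y": 1.0,"z": 0,"ax": 0,"ay": 0,"az": 0,"grip": 1}
    - {"x": 0,"y": 2.0,"z": 0,"ax": 0,"ay": 0,"az": 0,"grip": 1}
    - {"x": 0,"y": 2.7,"z": 0,"ax": 0,"ay": 0,"az": 0,"grip": 1}
    - {"x": 0,"y": 3.1,"z": 0,"ax": 0,"ay": 0,"az": 0,"grip": 1}
    - {"x": 0,"y": 3.1,"z": 0,"ax": 0,"ay": 0,"az": 0,"grip": 1}

```text
time_s: 14.55
eef_pos: [0.5946, -0.2547, 0.1014]
eef_rot: [-0.525, 0.532, -0.473, 0.466]
wrist_force: [-2.6, 2.6, 16.8]
opening: 0.005
```

apply_moves:
  increments:
    - {"x": 0,"y": 0.45,"z": 0,"ax": 0,"ay": 0,"az": 0,"grip": 1}
    - {"x": 0,"y": 0.45,"z": 0,"ax": 0,"ay": 0,"az": 0,"grip": 1}

```text
time_s: 14.8
eef_pos: [0.5948, -0.2549, 0.1013]
eef_rot: [-0.525, 0.532, -0.473, 0.466]
wrist_force: [-11.4, 7.2, 30.2]
opening: -0.002
```

apply_moves:
  increments:
    - {"x": 0,"y": -1.0,"z": 0,"ax": 0,"ay": 0,"az": 0,"grip": 1}
    - {"x": 0,"y": -2.9,"z": 0,"ax": 0,"ay": 0,"az": 0,"grip": 1}
    - {"x": 0,"y": -2.9,"z": 0,"ax": 0,"ay": 0,"az": 0,"grip": 1}
    - {"x": 0,"y": -2.9,"z": 0,"ax": 0,"ay": 0,"az": 0,"grip": 1}
    - {"x": 0,"y": -2.9,"z": 0,"ax": 0,"ay": 0,"az": 0,"grip": 1}

```text
time_s: 15.42
eef_pos: [0.5946, -0.2544, 0.1289]
eef_rot: [-0.525, 0.532, -0.473, 0.466]
wrist_force: [-0.6, 1.2, -0.0]
opening: -0.002
```

```bash
python3 - <<'E'
from h import *
p,R,s=tool();print(s['time_s'],p,s['wrist_force'])
shot('wrist','w13.png')
a=cv2.imread('pics/w13.png')[130:310,60:310]
cv2.imwrite('pics/c13.png',cv2.resize(a,(750,540),interpolation=cv2.INTER_CUBIC))
E
```

```text
15.425 [ 0.59455167 -0.25442755  0.12894455] [-0.58149523  1.21541025 -0.02406374]
```

View pics/c13.png

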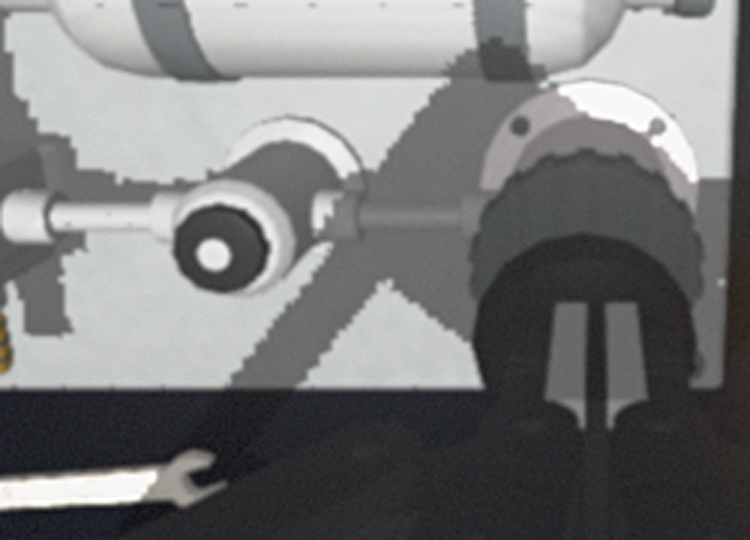

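apply_moves:
  increments:
    - {"x": 0,"y": 1.0,"z": 0,"ax": 0,"ay": 0,"az": 0,"grip": 1}
    - {"x": 0,"y": 2.0,"z": 0,"ax": 0,"ay": 0,"az": 0,"grip": 1}
    - {"x": 0,"y": 2.8,"z": 0,"ax": 0,"ay": 0,"az": 0,"grip": 1}
    - {"x": 0,"y": 3.2,"z": 0,"ax": 0,"ay": 0,"az": 0,"grip": 1}
    - {"x": 0,"y": 3.2,"z": 0,"ax": 0,"ay": 0,"az": 0,"grip": 1}
    - {"x": 0,"y": 3.2,"z": 0,"ax": 0,"ay": 0,"az": 0,"grip": 1}
    - {"x": 0,"y": 1.5,"z": 0,"ax": 0,"ay": 0,"az": 0,"grip": 1}
    - {"x": 0,"y": 0,"z": 0,"ax": 0,"ay": 0,"az": 0,"grip": 1}
    - {"x": 0,"y": 0,"z": 0,"ax": 0,"ay": 0,"az": 0,"grip": 1}
    - {"x": 0,"y": 0,"z": 0,"ax": 0,"ay": 0,"az": 0,"grip": 1}
    - {"x": 0,"y": 0,"z": 0,"ax": 0,"ay": 0,"az": 0,"grip": 1}

```text
time_s: 16.85
eef_pos: [0.5939, -0.254, 0.1277]
eef_rot: [-0.525, 0.532, -0.474, 0.465]
wrist_force: [-0.3, 0.7, -0.1]
opening: 0.001
```

```bash
cat > v.py <<'E'
import sys
from h import *
p,R,s=tool();print(s['time_s'],p,s['wrist_force'])
n=sys.argv[1];shot('wrist','w%s.png'%n);shot('scene','s%s.png'%n)
a=cv2.imread('pics/w%s.png'%n)[130:310,60:310];b=cv2.imread('pics/s%s.png'%n)[160:240,210:290]
cv2.imwrite('pics/c%s.png'%n,np.hstack([cv2.resize(a,(500,360),interpolation=cv2.INTER_CUBIC),cv2.resize(b,(300,360),interpolation=cv2.INTER_CUBIC)]))
E
python3 v.py 14
```

```text
16.85 [ 0.59393403 -0.25403835  0.12774925] [-0.3312189   0.71465108 -0.05569926]
```

View pics/c14.png

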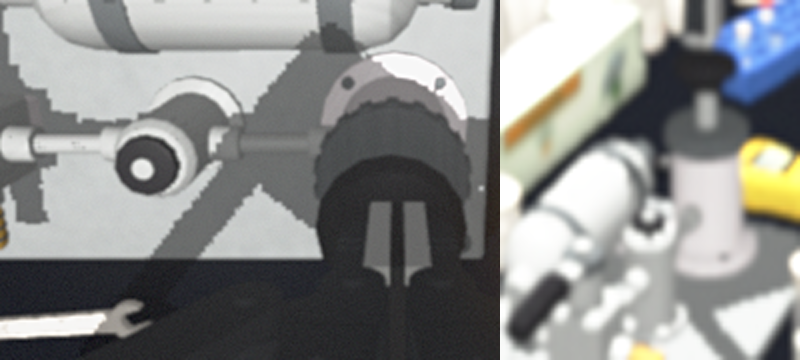

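apply_moves:
  increments:
    - {"x": 0,"y": 1.0,"z": 0,"ax": 0,"ay": 0,"az": 0,"grip": 1}
    - {"x": 0,"y": 2.0,"z": 0,"ax": 0,"ay": 0,"az": 0,"grip": 1}
    - {"x": 0,"y": 2.7,"z": 0,"ax": 0,"ay": 0,"az": 0,"grip": 1}
    - {"x": 0,"y": 3.1,"z": 0,"ax": 0,"ay": 0,"az": 0,"grip": 1}
    - {"x": 0,"y": 3.1,"z": 0,"ax": 0,"ay": 0,"az": 0,"grip": 1}
    - {"x": 0,"y": 3.1,"z": 0,"ax": 0,"ay": 0,"az": 0,"grip": 1}
    - {"x": 0,"y": 1.5,"z": 0,"ax": 0,"ay": 0,"az": 0,"grip": 1}
    - {"x": 0,"y": -0.2,"z": 0,"ax": 0,"ay": 0,"az": 0,"grip": 1}
    - {"x": 0,"y": -0.2,"z": 0,"ax": 0,"ay": 0,"az": 0,"grip": 1}
    - {"x": 0,"y": -0.2,"z": 0,"ax": 0,"ay": 0,"az": 0,"grip": 1}
    - {"x": 0,"y": -0.2,"z": 0,"ax": 0,"ay": 0,"az": 0,"grip": 1}

```text
time_s: 18.32
eef_pos: [0.5934, -0.2537, 0.1288]
eef_rot: [-0.525, 0.532, -0.475, 0.464]
wrist_force: [-0.5, -0.4, -0.4]
opening: -0.002
```

```bash
python3 v.py 15
```

```text
18.325 [ 0.59344697 -0.25373601  0.12880079] [-0.49081198 -0.39280219 -0.39579323]
```

View pics/c15.png

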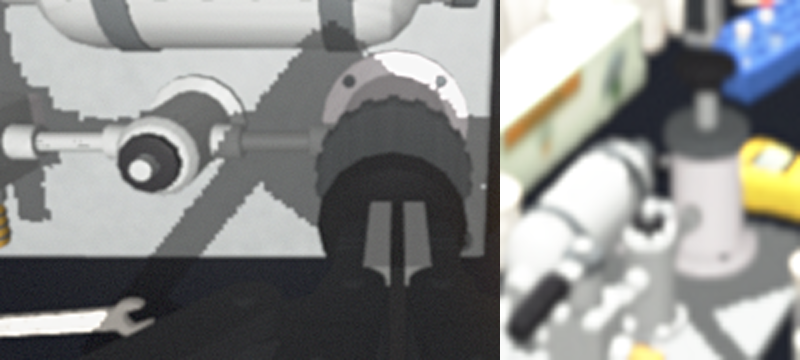

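Pin has begun to emerge (about 4 mm). Another stroke.

apply_moves:
  increments:
    - {"x": 0,"y": 1.0,"z": 0,"ax": 0,"ay": 0,"az": 0,"grip": 1}
    - {"x": 0,"y": 2.0,"z": 0,"ax": 0,"ay": 0,"az": 0,"grip": 1}
    - {"x": 0,"y": 2.8,"z": 0,"ax": 0,"ay": 0,"az": 0,"grip": 1}
    - {"x": 0,"y": 3.2,"z": 0,"ax": 0,"ay": 0,"az": 0,"grip": 1}
    - {"x": 0,"y": 3.2,"z": 0,"ax": 0,"ay": 0,"az": 0,"grip": 1}
    - {"x": 0,"y": 3.2,"z": 0,"ax": 0,"ay": 0,"az": 0,"grip": 1}
    - {"x": 0,"y": 1.5,"z": 0,"ax": 0,"ay": 0,"az": 0,"grip": 1}
    - {"x": 0,"y": -0.1,"z": 0,"ax": 0,"ay": 0,"az": 0,"grip": 1}
    - {"x": 0,"y": -0.1,"z": 0,"ax": 0,"ay": 0,"az": 0,"grip": 1}
    - {"x": 0,"y": -0.1,"z": 0,"ax": 0,"ay": 0,"az": 0,"grip": 1}
    - {"x": 0,"y": -0.1,"z": 0,"ax": 0,"ay": 0,"az": 0,"grip": 1}

```text
time_s: 19.8
eef_pos: [0.593, -0.2534, 0.1288]
eef_rot: [-0.525, 0.532, -0.475, 0.464]
wrist_force: [0.6, 0.6, 0.7]
opening: -0.0
```

```bash
python3 v.py 16
```

```text
19.8 [ 0.59300784 -0.2534323   0.12883407] [0.59444925 0.61059395 0.72066977]
```

View pics/c16.png

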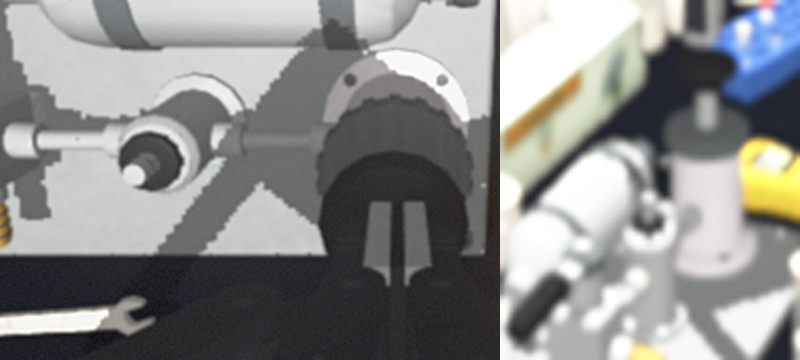

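The pin is now at about 10 mm; one more stroke is needed.

apply_moves:
  increments:
    - {"x": 0,"y": 1.0,"z": 0,"ax": 0,"ay": 0,"az": 0,"grip": 1}
    - {"x": 0,"y": 2.0,"z": 0,"ax": 0,"ay": 0,"az": 0,"grip": 1}
    - {"x": 0,"y": 2.8,"z": 0,"ax": 0,"ay": 0,"az": 0,"grip": 1}
    - {"x": 0,"y": 3.2,"z": 0,"ax": 0,"ay": 0,"az": 0,"grip": 1}
    - {"x": 0,"y": 3.2,"z": 0,"ax": 0,"ay": 0,"az": 0,"grip": 1}
    - {"x": 0,"y": 3.2,"z": 0,"ax": 0,"ay": 0,"az": 0,"grip": 1}
    - {"x": 0,"y": 1.5,"z": 0,"ax": 0,"ay": 0,"az": 0,"grip": 1}
    - {"x": 0,"y": -0.1,"z": 0,"ax": 0,"ay": 0,"az": 0,"grip": 1}
    - {"x": 0,"y": -0.1,"z": 0,"ax": 0,"ay": 0,"az": 0,"grip": 1}
    - {"x": 0,"y": -0.1,"z": 0,"ax": 0,"ay": 0,"az": 0,"grip": 1}
    - {"x": 0,"y": -0.1,"z": 0,"ax": 0,"ay": 0,"az": 0,"grip": 1}

```text
time_s: 21.28
eef_pos: [0.5925, -0.2531, 0.1289]
eef_rot: [-0.525, 0.532, -0.476, 0.463]
wrist_force: [0.2, -0.2, 0.2]
opening: -0.006
```

```bash
python3 v.py 17
```

```text
21.275 [ 0.59252135 -0.25313558  0.12886625] [ 0.16516583 -0.19061672  0.15313809]
```

View pics/c17.png

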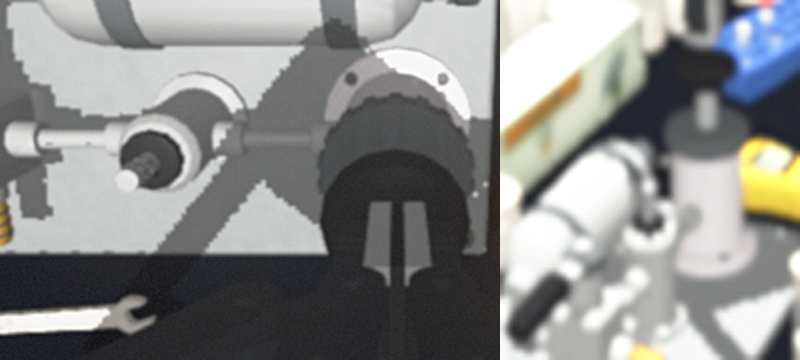

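apply_moves:
  increments:
    - {"x": 0,"y": 1.0,"z": 0,"ax": 0,"ay": 0,"az": 0,"grip": 1}
    - {"x": 0,"y": 2.0,"z": 0,"ax": 0,"ay": 0,"az": 0,"grip": 1}
    - {"x": 0,"y": 2.8,"z": 0,"ax": 0,"ay": 0,"az": 0,"grip": 1}
    - {"x": 0,"y": 3.2,"z": 0,"ax": 0,"ay": 0,"az": 0,"grip": 1}
    - {"x": 0,"y": 3.2,"z": 0,"ax": 0,"ay": 0,"az": 0,"grip": 1}
    - {"x": 0,"y": 3.2,"z": 0,"ax": 0,"ay": 0,"az": 0,"grip": 1}
    - {"x": 0,"y": 1.5,"z": 0,"ax": 0,"ay": 0,"az": 0,"grip": 1}
    - {"x": 0,"y": -0.1,"z": 0,"ax": 0,"ay": 0,"az": 0,"grip": 1}
    - {"x": 0,"y": -0.1,"z": 0,"ax": 0,"ay": 0,"az": 0,"grip": 1}
    - {"x": 0,"y": -0.1,"z": 0,"ax": 0,"ay": 0,"az": 0,"grip": 1}
    - {"x": 0,"y": -0.1,"z": 0,"ax": 0,"ay": 0,"az": 0,"grip": 1}

```text
time_s: 22.75
eef_pos: [0.592, -0.2528, 0.1289]
eef_rot: [-0.525, 0.533, -0.477, 0.463]
wrist_force: [-0.1, 0.2, -0.2]
opening: -0.004
```

```bash
python3 v.py 18
```

```text
22.75 [ 0.5920139  -0.25284259  0.12887432] [-0.13957842  0.21804923 -0.21355205]
```

View pics/c18.png

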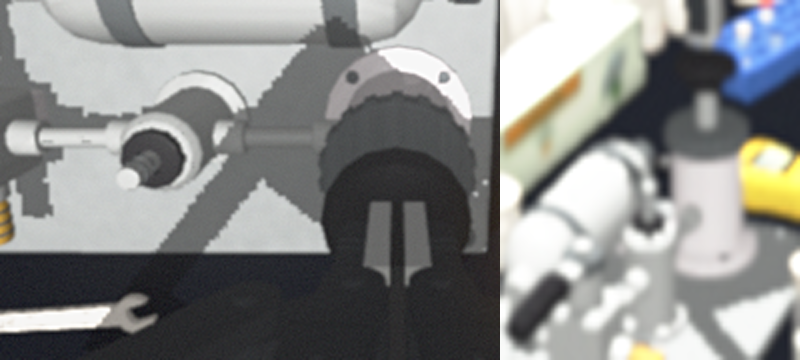

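apply_moves:
  increments:
    - {"x": 0,"y": -4,"z": 0,"ax": 0,"ay": 0,"az": 0,"grip": 1}
    - {"x": 0,"y": -8,"z": 0,"ax": 0,"ay": 0,"az": 0,"grip": 1}
    - {"x": 0,"y": -12,"z": -3,"ax": 0,"ay": 0,"az": 0,"grip": 1}
    - {"x": -4,"y": -16,"z": -6,"ax": 0,"ay": 0,"az": 0,"grip": 1}
    - {"x": -8,"y": -17,"z": -9,"ax": 0,"ay": 0,"az": 0,"grip": 1}
    - {"x": -8,"y": -17,"z": -9,"ax": 0,"ay": 0,"az": 0,"grip": 1}
    - {"x": -8,"y": -17,"z": -9,"ax": 0,"ay": 0,"az": 0,"grip": 1}
    - {"x": -8,"y": -17,"z": -9,"ax": 0,"ay": 0,"az": 0,"grip": 1}

```text
time_s: 23.85
eef_pos: [0.4974, -0.1855, 0.3008]
eef_rot: [-0.525, 0.533, -0.477, 0.463]
wrist_force: [0.4, -0.7, -0.4]
opening: -0.002
```

```bash
python3 - <<'E'
from h import *
p,R,s=tool();print(s['time_s'],p,s['wrist_force'],np.abs(s['dq']).max())
shot('wrist','w19.png')
E
```

```text
23.85 [ 0.49743888 -0.18547609  0.30084613] [ 0.44338157 -0.67340747 -0.39430846] 0.006714443006288947
```

View pics/w19.png

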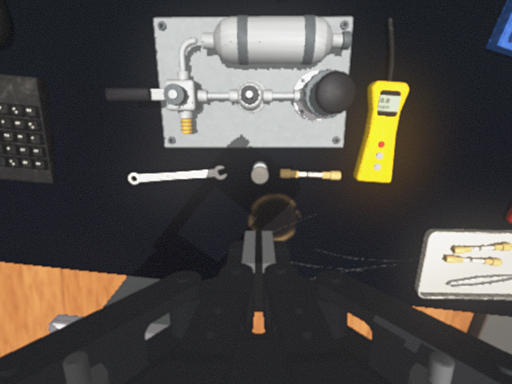

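```bash
python3 -c "
from bench import ticket
print(ticket.hand_in())"
```

```text
the job is handed in; nothing more can be done
None
```

The vent lever is shut against its stop, the indicator pin is fully out, the palm button is up, and the job is handed in at about 24 s. No verdict came back.

**Vent lever:** My first pass went over the lever without touching it. The closed fingertips stand about 10 mm behind the TCP in the images, not 25 mm ahead as the task text says. I went about 25 mm lower and pushed again. The lever stopped moving at 15 N along the push (about 20 N in all), and the last picture shows it straight across the vent port.

**Pumping:** I gave seven full strokes. I measured the hard stop on the first two, at a TCP height of about 0.101 m, and commanded the later strokes past it. The pin came out in steps on the 4th, 5th and 6th strokes. The 7th did not raise it further, so I took it as fully out.

**Force:** The first stroke overshot onto the button's stop and the upward force there read 66 N (about 74 N in all), taken through the fingertips. That is within the 120 N wrist limit. I have no sign that the gripper's body touched anything. The one later stroke I read at the bottom showed about 30 N upward.

**Last checks:** The wrist force was about zero with the arm clear of the station. The vial, spanner, sorbent tube and leak detector lie where they were. The septa pot was out of the last picture, and I did not go near it.

**Disagreement:** One wrist-camera measurement, taken right after a fast move, was 6–8 mm off the others, so I used the earlier consistent ones.

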